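Open the push-and-turn safety cap

TASK

Two white bottles of card stiffener stand in holders screwed to the desk, each closed by a safety cap that releases only while it is pressed firmly down. Open the bottle with the orange cap: press its cap firmly straight down, keep it pressed while turning it about a quarter turn anticlockwise (seen from above), then let go and move clear, so that the cap springs up and shows its green collar. Leave the blue cap closed.

Things in the scene. Friction and masses are not known exactly. Their poses are not given: they have to be found in the camera images.
- orange_cap (a point): Centre (on the axis, half-way up) of the orange ribbed round cap, 48 mm across, 30 mm high, z up; x points along the white dash on its top. Its white bottle (orange stripe, 94 mm across) is fixed to the desk; the locked cap's top is 195 mm above the desk. The neck is no wider than the cap for 24 mm below it, then the shoulder slopes out. At least 60 mm are free all round the cap.
- orange_press (a joint): How far the orange cap is pressed down, m: 0 as found (locked), +0.009 fully down, -0.010 sprung up and released. A spring pushes it up with 9 N at 0, 12 N at 4 mm and 15 N at 9 mm. The cap can turn only while pressed down at least 4 mm (6 to 8 mm is a good depth); less than that a lug blocks it.
- orange_turn (a joint): Turn of the orange cap, rad, growing anticlockwise seen from above: 0 as found (locked). It must stay pressed down until about 0.75 rad; past that its spring lifts it free. End stop at 2.1 rad. It turns easily (0.03 N m) while pressed.
- blue_turn (a joint): Turn of the blue cap of the other, otherwise equal bottle (blue stripe), rad, 0 as found (locked): to be left closed.
Mind the look-alikes: they are no part of the job. What is shaped like the part that bears orange_cap but red is not meant.

How it is judged (in metres and radians):
On the way:
1. the orange cap is pressed firmly down (at least 4 mm) before it is turned (value of joint orange_press above 0.004 m and value of joint orange_turn below 0.5 rad), for 0.05 s.
At the end, for the whole second after the job is handed in: The orange cap has been turned anticlockwise by more than 0.7 rad (40 degrees), has sprung up by more than 6 mm above its locked height, and is let go; the blue cap is still closed (turned less than 0.2 rad) (value of joint orange_press below -0.006 m and value of joint orange_turn above 0.7 rad and value of joint blue_turn below 0.2 rad and contact force between the fingers and anything else below 0.5 N); the robot touches nothing.
It fails at once if the blue cap is turned (value of joint blue_turn above 0.2 rad).
It also fails if it takes over 32 s, if anything falls off the work surface, if the arm or the gripper's body presses on something with over 40 N, if the wrist force passes 120 N, or if a joint passes its speed limit or range.

ROBOT

A 6-joint arm with a two-finger parallel gripper is mounted at the origin on the work surface. World frame = base frame: x ahead of the robot, y to its left, z up, the work surface at z = 0. Lengths are in mm, angles in rad, forces in N, time in s.
With the tool pointing down it reaches from about 350 to 875 mm from the base axis. Payload 4.2 kg.
Tool frame: the origin (TCP) lies at the very end of the fingers, on their centre line; the grasp point (between the pads) lies 19 mm behind it; z points along the fingers, y is the line along which they close (so a half turn about z gives the same grasp; the last joint's range is limited). The gripper opens to 85 mm and grips with 20 to 120 N. Pads are 22 mm wide; open, the fingers measure 114 mm over their backs; the gripper's body (76 mm by 85 mm) begins 54 mm behind the grasp point. The pads swing forward as they close: fully open they stand 13 mm farther back than shut.
Start: joints at [-0.89, 0.385, 0.008, 0, -1.194, -0.259], TCP at [255.89, -570.193, 231.312] pointing down, gripper open.
Joint ranges: [-3.14, 3.14], [-1.21, 2.06], [-1.07, 1.41], [-3.16, 2.05], [-2.99, -0.16], [-3.1, 3.1]. Speed limits (rad/s): [2.79, 2.79, 3.14, 3.14, 3.14, 3.14].

INTERFACE

Orientations are given as a unit quaternion [x, y, z, w].
In Python, from bench import arm, optics gives the robot as it stands. The module is installed in compiled form; this text tells all that it offers.
- The arm moves only by the tool step_arm, never from a script. Its argument "motion" is a list of rows, each an object with "dr": the turn, a rotation vector about the tool's x, y, z in units of 8 degrees (1.0 is 8 degrees), a list of three; "slide": the shift along the tool's x, y, z in mm, a list of three; "jaw": the finger opening in mm, from 0 to 85.4. A call has exactly 8 rows; each row is the pose to reach, as a shift and turn from the pose commanded when the call began, along the tool's axes at that moment; what a row does not reach only later rows make up. A row lasts 1/8 s, in which the tool goes at most 62.5 mm and 10.7 degrees, less where a joint would pass 70% of its speed; a pose out of reach is approached as far as the arm can. A call with a gripper value outside its range is refused whole. The fingers move at their own pace and stop on an object; the grip force is fixed at half the most. Time passes only in rows, so rows that repeat a pose let the fingers close, or fill a call up. It gives the time, the measured TCP pose, the force, the opening and the grip force at its end, in the units of the state.
- arm.read_state(): the state, without advancing time (a new reading comes with each control period).
- optics.get_image(name): name is "scene" or "top" or "wrist"; returns the picture (420x560x3 uint8, blue, green, red); there is no depth.
- optics.camera_info(name): a dict with "camera_matrix" (3x3 intrinsics, pixels), "view" (4x4, takes a point from world to camera coordinates); the wrist camera has in their place "T_tool_cam" (4x4, takes a point from camera to tool coordinates, whose origin is the TCP and whose axes are the flange's). Camera axes: x right, y up, looking along -z (the intrinsics and any distortion apply to the point x, -y, -z); pixel columns grow to the right and rows downward; lengths in mm; the calibration is good to about 2 mm. The wrist camera is an equidistant fisheye: a pixel r from the principal point sees the ray r / f radians off the axis. A picture is of the moment at which its call begins: read the wrist's pose just before it. camera_info takes no time and is no camera call.
- arm.job_done(): hands the job in; it is judged then, once.
The state is a dict: "clock": time; "joints": joint angles; "joint_vel": joint speeds; "joint_efforts": joint torques, N m; "position": TCP position; "ee_rot": TCP orientation; "contact_force": force on the tool from outside, world axes, zero at the start; "wrist_torque": the same for the moment, N m; "gripper_width": finger opening in mm; "grasp_force": force on a finger pad.
Only numpy, scipy, OpenCV 4.12 (cv2) and the standard library are available. Lean on these libraries where they do the work, as an engineer would, in place of code of your own. Each camera call takes 0.05 s, during which the arm holds its last target. There are 200 camera calls.

## Working session

There is one attempt and no reset: what is moved stays moved. The work goes in short steps, Python scripts to look and compute and a tool call to move; the robot and the scene stay as the last step left them, time stands still between calls to the robot, and variables do not carry over. Pictures are saved under pics/ and viewed, at most 10 in all, crops included, and the job is handed in when it is done.

Besides the shell and the picture viewer there is one more tool, called after ">>>" by a JSON object that holds its "fn" and its "kwargs". step_arm: Moves the arm, as the interface text tells. Its arguments: {"type":"object","properties":{"motion":{"type":"array","items":{"type":"object","properties":{"dr":{"type":"array","items":{"type":"number"}},"slide":{"type":"array","items":{"type":"number"}},"jaw":{"type":"number"}}}}},"required":["motion"]}

```bash
mkdir -p pics
python3 - <<'E'
from bench import arm, optics
import cv2,numpy as np
s=arm.read_state(); print({k:np.round(v,3) for k,v in s.items()})
a=optics.get_image("scene");b=optics.get_image("top")
cv2.imwrite("pics/scene.png",a);cv2.imwrite("pics/top.png",b)
for n in("scene","top"):print(n,{k:np.round(v,3) for k,v in optics.camera_info(n).items() if not isinstance(v,str)})
print(optics.camera_info("wrist"))
E
```

```text
{'clock': np.float64(0.0), 'joints': array([-0.89 ,  0.386,  0.007, -0.   , -1.194, -0.259]), 'joint_vel': array([ 0.001,  0.002, -0.002,  0.001,  0.   , -0.   ]), 'joint_efforts': array([ 2.0000e-03, -3.9229e+01,  1.8840e+01,  4.1860e+00, -5.0000e-03,
       -0.0000e+00]), 'position': array([ 255.633, -569.697,  230.206]), 'ee_rot': array([-0.209,  0.978,  0.001, -0.   ]), 'contact_force': array([-0.055,  0.3  ,  0.096]), 'wrist_torque': array([-0.027,  0.045,  0.039]), 'grasp_force': np.float64(0.0), 'gripper_width': np.float64(85.139)}
scene {'camera_matrix': array([[482.328,   0.   , 278.448],
       [  0.   , 482.328, 204.457],
       [  0.   ,   0.   ,   1.   ]]), 'view': array([[-6.290000e-01,  7.780000e-01, -1.000000e-02,  1.154180e+02],
       [-6.280000e-01, -5.000000e-01,  5.960000e-01,  2.588640e+02],
       [ 4.580000e-01,  3.810000e-01,  8.030000e-01, -1.635764e+03],
       [ 0.000000e+00,  0.000000e+00,  0.000000e+00,  1.000000e+00]])}
top {'camera_matrix': array([[496.44 ,   0.   , 291.394],
       [  0.   , 496.44 , 214.314],
       [  0.   ,   0.   ,   1.   ]]), 'view': array([[ 2.400000e-02, -1.000000e+00,  1.000000e-03,  1.493470e+02],
       [ 9.980000e-01,  2.400000e-02,  5.600000e-02, -4.229570e+02],
       [-5.600000e-02, -0.000000e+00,  9.980000e-01, -1.476759e+03],
       [ 0.000000e+00,  0.000000e+00,  0.000000e+00,  1.000000e+00]])}
{'camera_matrix': array([[325.1922621 ,   0.        , 277.45613687],
       [  0.        , 325.1922621 , 213.65336185],
       [  0.        ,   0.        ,   1.        ]]), 'T_tool_cam': array([[-4.46350297e-04,  9.51936419e-01,  3.06295373e-01,
         7.79458323e+01],
       [ 9.99999839e-01,  5.31837708e-04, -1.95645979e-04,
         2.24390558e-01],
       [-3.49141962e-04,  3.06295236e-01, -9.51936503e-01,
        -1.42629659e+02],
       [ 0.00000000e+00,  0.00000000e+00,  0.00000000e+00,
         1.00000000e+00]])}
```

View pics/scene.png

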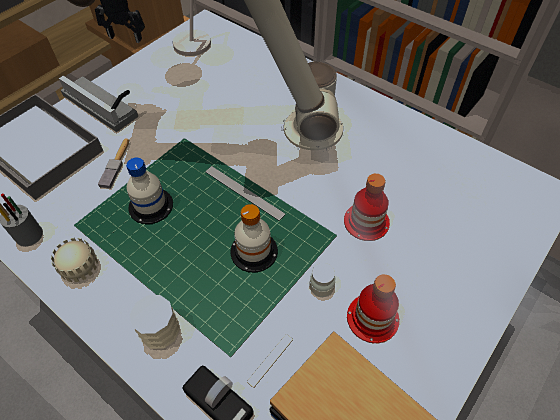

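View pics/top.png

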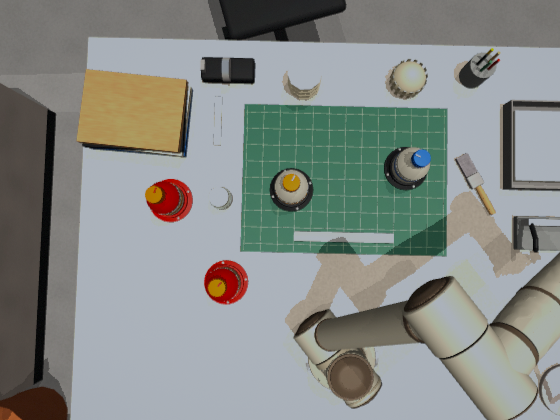

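The scene view shows the white bottle with the orange cap at about (251,214) and the blue-capped one at (137,167). In the top view they are at (291,182) and (421,158). The two red bottles with orange caps are decoys.

```bash
cat > h.py <<'E'
import cv2,numpy as np
from bench import arm, optics
def ray(name,p):
    c=optics.camera_info(name);K=np.array(c["camera_matrix"]);V=np.array(c["view"])
    d=np.linalg.inv(K)@[p[0],p[1],1];d=np.array([d[0],-d[1],-d[2]])
    R=V[:3,:3];return -R.T@V[:3,3],R.T@d
def onz(name,p,z):
    o,d=ray(name,p);return o+d*(z-o[2])/d[2]
def tri(p,q):
    o1,d1=ray("top",p);o2,d2=ray("scene",q)
    A=np.c_[d1,-d2];t=np.linalg.lstsq(A,o2-o1,rcond=None)[0]
    a,b=o1+d1*t[0],o2+d2*t[1];return (a+b)/2,np.linalg.norm(a-b)
def blob(im,p,lo,hi,w=25):
    h=cv2.inRange(cv2.cvtColor(im,cv2.COLOR_BGR2HSV),lo,hi)
    m=np.zeros_like(h);m[p[1]-w:p[1]+w,p[0]-w:p[0]+w]=h[p[1]-w:p[1]+w,p[0]-w:p[0]+w]
    n,l,s,c=cv2.connectedComponentsWithStats(m);i=1+np.argmax(s[1:,4]);return c[i],s[i],(l==i)
E
python3 - <<'E'
from h import *
t=cv2.imread("pics/top.png");s=cv2.imread("pics/scene.png")
for nm,lo,hi,pt,ps in(("orange",(8,150,90),(25,255,255),(291,182),(251,214)),("blue",(100,140,70),(125,255,255),(421,158),(137,167))):
    a,sa,_=blob(t,pt,lo,hi);b,sb,_=blob(s,ps,lo,hi,18)
    print(nm,a,sa,b,sb,tri(a,b),onz("top",a,190),onz("scene",b,180))
c=cv2.resize(t[165:200,272:312],None,fx=10,fy=10,interpolation=cv2.INTER_CUBIC);d=cv2.resize(s[195:235,230:272],None,fx=10,fy=10,interpolation=cv2.INTER_CUBIC)
d=d[:350];cv2.imwrite("pics/crop.png",np.hstack([c,d[:,:400]]))
E
```

```text
orange [290.85652174 182.34347826] [283 174  17  18 230] [249.9342723  211.29577465] [241 204  19  16 213] (array([493.60264687, 162.61938193, 194.20858673]), np.float64(0.03123998275575242)) [494.1002491  162.64386641 190.        ] [486.3901717  155.24855961 180.        ]
blue [421.52991453 157.87606838] [413 150  18  17 234] [134.68944099 163.52795031] [126 158  18  13 161] (array([ 566.85900136, -181.66573852,  194.42234123]), np.float64(0.0335574437017169)) [ 567.62883742 -182.8080831   190.        ] [ 560.62977232 -194.2917906   180.        ]
```

View pics/crop.png

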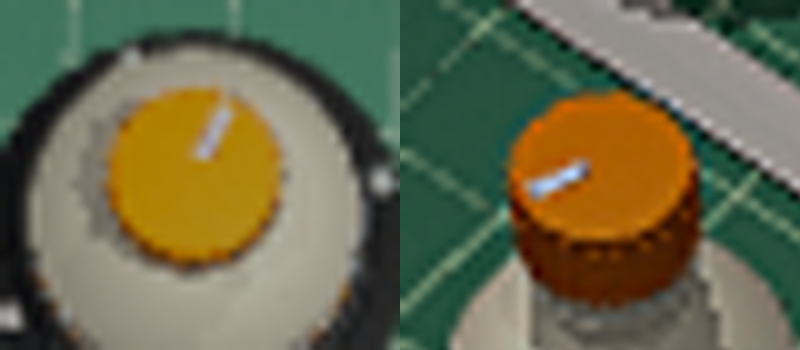

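The dash and both cap positions look sound: triangulated heights are 194 mm against the stated 195 mm. The orange cap axis is near (494,163), and the straight path passes 176 mm from the blue cap. Moving.

>>> {"fn": "step_arm", "kwargs": {"motion": [{"dr": [0, 0, 0], "slide": [-15, 16, -15], "jaw": 85}, {"dr": [0, 0, 0], "slide": [-50, 55, -30], "jaw": 85}, {"dr": [0, 0, 0], "slide": [-90, 99, -40], "jaw": 85}, {"dr": [0, 0, 0], "slide": [-130, 143, -40], "jaw": 85}, {"dr": [0, 0, 0], "slide": [-170, 187, -40], "jaw": 85}, {"dr": [0, 0, 0], "slide": [-210, 231, -40], "jaw": 85}, {"dr": [0, 0, 0], "slide": [-250, 275, -40], "jaw": 85}, {"dr": [0, 0, 0], "slide": [-290, 319, -40], "jaw": 85}]}}

```text
clock: 1.1
position: [389.7, -158.0, 272.3]
ee_rot: [-0.21, 0.978, -0.0, 0.001]
contact_force: [0.9, 0.1, 0.1]
gripper_width: 85.3
grasp_force: 0.0
```

>>> {"fn": "step_arm", "kwargs": {"motion": [{"dr": [0, 0, 0], "slide": [-40, 44, 0], "jaw": 85}, {"dr": [0, 0, 0], "slide": [-80, 88, 0], "jaw": 85}, {"dr": [0, 0, 0], "slide": [-120, 132, 0], "jaw": 85}, {"dr": [0, 0, 0], "slide": [-160, 176, 0], "jaw": 85}, {"dr": [0, 0, 0], "slide": [-195, 215, 0], "jaw": 85}, {"dr": [0, 0, 0], "slide": [-220, 244, 0], "jaw": 85}, {"dr": [0, 0, 0], "slide": [-227, 252, 0], "jaw": 85}, {"dr": [0, 0, 0], "slide": [-227, 252, 0], "jaw": 85}]}}

```text
clock: 2.1
position: [493.2, 162.7, 271.5]
ee_rot: [-0.21, 0.978, -0.0, -0.0]
contact_force: [-0.2, -0.4, -1.2]
gripper_width: 85.0
grasp_force: 0.0
```

Run:
```python
from h import *
from scipy.spatial.transform import Rotation as R
s=arm.read_state();im=optics.get_image("wrist");cv2.imwrite("pics/w1.png",im)
c=optics.camera_info("wrist");K=np.array(c["camera_matrix"]);T=np.array(c["T_tool_cam"])
h=cv2.inRange(cv2.cvtColor(im,cv2.COLOR_BGR2HSV),(5,150,80),(25,255,255))
n,l,st,ce=cv2.connectedComponentsWithStats(h);i=1+np.argmax(st[1:,4]);print(st[i],ce[i])
def w(p,z):
    u=(np.array(p)-[K[0,2],K[1,2]])/K[0,0];r=np.linalg.norm(u);d=np.r_[u*np.sin(r)/r,np.cos(r)];d=np.array([d[0],-d[1],-d[2]])
    Q=R.from_quat(s["ee_rot"]).as_matrix();o=Q@T[:3,3]+s["position"];d=Q@T[:3,:3]@d;return o+d*(z-o[2])/d[2]
print(s["position"],w(ce[i],195))
cn=max(cv2.findContours((l==i).astype(np.uint8),cv2.RETR_EXTERNAL,cv2.CHAIN_APPROX_NONE)[0],key=cv2.contourArea)[:,0]
P=np.array([w(p,195)[:2] for p in cn]);print("extents",P.min(0),P.max(0),cv2.minEnclosingCircle(P.astype(np.float32)))
```

```text
[ 242  184   66   69 3298] [274.92298363 218.4460279 ]
[493.21258199 162.73949712 271.50058721] [490.30580986 159.75132859 195.        ]
extents [465.8638551  137.09748837] [516.67591769 183.82118195] ((491.017333984375, 159.75137329101562), 25.892784118652344)
```

View pics/w1.png

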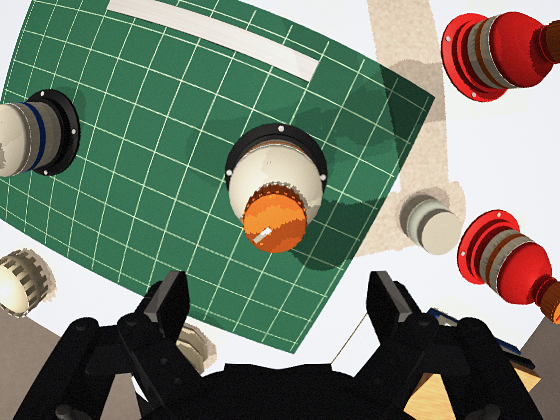

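The wrist view shows the cap top disc centred at about (275,223), including its dash. Allowing for the visible side, that gives (493,162), which agrees with the first fix and with the TCP. The jaws straddle the cap clear of everything, so I descend straight and grip.

>>> {"fn": "step_arm", "kwargs": {"motion": [{"dr": [0, 0, 0], "slide": [0, 0, 15], "jaw": 85}, {"dr": [0, 0, 0], "slide": [0, 0, 40], "jaw": 85}, {"dr": [0, 0, 0], "slide": [0, 0, 65], "jaw": 85}, {"dr": [0, 0, 0], "slide": [0, 0, 85], "jaw": 85}, {"dr": [0, 0, 0], "slide": [0, 0, 100], "jaw": 85}, {"dr": [0, 0, 0], "slide": [0, 0, 110], "jaw": 85}, {"dr": [0, 0, 0], "slide": [0, 0, 113], "jaw": 85}, {"dr": [0, 0, 0], "slide": [0, 0, 113], "jaw": 85}]}}

```text
clock: 3.15
position: [494.1, 162.5, 158.6]
ee_rot: [-0.209, 0.978, 0.0, 0.0]
contact_force: [-0.4, 0.3, 1.0]
gripper_width: 84.7
grasp_force: 0.0
```

>>> {"fn": "step_arm", "kwargs": {"motion": [{"dr": [0, 0, 0], "slide": [0, 0, 0], "jaw": 60}, {"dr": [0, 0, 0], "slide": [0, 0, 0], "jaw": 50}, {"dr": [0, 0, 0], "slide": [0, 0, 0], "jaw": 40}, {"dr": [0, 0, 0], "slide": [0, 0, 0], "jaw": 40}, {"dr": [0, 0, 0], "slide": [0, 0, 0], "jaw": 40}, {"dr": [0, 0, 0], "slide": [0, 0, 0], "jaw": 40}, {"dr": [0, 0, 0], "slide": [0, 0, 0], "jaw": 40}, {"dr": [0, 0, 0], "slide": [0, 0, 0], "jaw": 40}]}}

```text
clock: 4.15
position: [494.6, 161.1, 159.6]
ee_rot: [-0.21, 0.978, -0.001, 0.001]
contact_force: [2.1, -6.3, 4.6]
gripper_width: 45.0
grasp_force: 60.6
```

>>> {"fn": "step_arm", "kwargs": {"motion": [{"dr": [0, 0, 0], "slide": [0, 0, 1], "jaw": 40}, {"dr": [0, 0, 0], "slide": [0, 0, 2], "jaw": 40}, {"dr": [0, 0, 0], "slide": [0, 0, 3], "jaw": 40}, {"dr": [0, 0, 0], "slide": [0, 0, 4], "jaw": 40}, {"dr": [0, 0, 0], "slide": [0, 0, 5], "jaw": 40}, {"dr": [0, 0, 0], "slide": [0, 0, 6], "jaw": 40}, {"dr": [0, 0, 0], "slide": [0, 0, 7], "jaw": 40}, {"dr": [0, 0, 0], "slide": [0, 0, 7], "jaw": 40}]}}

```text
clock: 5.15
position: [494.7, 161.1, 154.2]
ee_rot: [-0.21, 0.978, -0.001, 0.001]
contact_force: [-1.0, -5.4, 12.0]
gripper_width: 45.2
grasp_force: 61.0
```

Run:
```python
from h import *
print(np.round(arm.read_state()["contact_force"],1),np.round(arm.read_state()["position"],1))
cv2.imwrite("pics/w2.png",optics.get_image("wrist")[120:420,100:460])
```

```text
[-1.  -5.4 12. ] [494.7 161.1 154.2]
```

View pics/w2.png

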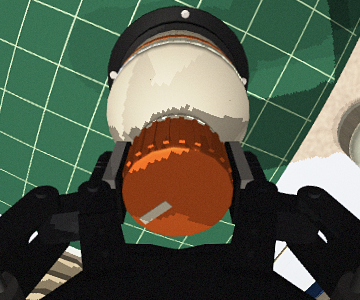

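The wrist crop shows the pads squarely on the orange cap, whose rim is at about (178,180). Force and travel put the press near 5 mm, so I press a little deeper before turning.

>>> {"fn": "step_arm", "kwargs": {"motion": [{"dr": [0, 0, 0], "slide": [0, 0, 1], "jaw": 40}, {"dr": [0, 0, 0], "slide": [0, 0, 2], "jaw": 40}, {"dr": [0, 0, 0], "slide": [0, 0, 2.5], "jaw": 40}, {"dr": [0, 0, 0], "slide": [0, 0, 2.5], "jaw": 40}, {"dr": [0, 0, 0], "slide": [0, 0, 2.5], "jaw": 40}, {"dr": [0, 0, 0], "slide": [0, 0, 2.5], "jaw": 40}, {"dr": [0, 0, 0], "slide": [0, 0, 2.5], "jaw": 40}, {"dr": [0, 0, 0], "slide": [0, 0, 2.5], "jaw": 40}]}}

```text
clock: 6.2
position: [494.7, 161.1, 152.0]
ee_rot: [-0.21, 0.978, -0.001, 0.001]
contact_force: [-1.9, -6.3, 13.8]
gripper_width: 44.8
grasp_force: 61.1
```

Force is 13.8 N, which matches about 7 mm of press. Now turning anticlockwise, which is negative about tool z.

>>> {"fn": "step_arm", "kwargs": {"motion": [{"dr": [0, 0, -0.5], "slide": [0, 0, 0], "jaw": 40}, {"dr": [0, 0, -1.3], "slide": [0, 0, 0], "jaw": 40}, {"dr": [0, 0, -2.2], "slide": [0, 0, 0], "jaw": 40}, {"dr": [0, 0, -3.1], "slide": [0, 0, 0], "jaw": 40}, {"dr": [0, 0, -4], "slide": [0, 0, 0], "jaw": 40}, {"dr": [0, 0, -4.9], "slide": [0, 0, 0], "jaw": 40}, {"dr": [0, 0, -5.5], "slide": [0, 0, 0], "jaw": 40}, {"dr": [0, 0, -5.5], "slide": [0, 0, 0], "jaw": 40}]}}

```text
clock: 7.2
position: [494.5, 161.3, 151.9]
ee_rot: [-0.561, 0.828, -0.001, 0.0]
contact_force: [-2.8, -5.3, 12.8]
gripper_width: 45.1
grasp_force: 61.2
```

>>> {"fn": "step_arm", "kwargs": {"motion": [{"dr": [0, 0, -0.5], "slide": [0, 0, 0], "jaw": 40}, {"dr": [0, 0, -1.3], "slide": [0, 0, 0], "jaw": 40}, {"dr": [0, 0, -2.2], "slide": [0, 0, 0], "jaw": 40}, {"dr": [0, 0, -3.1], "slide": [0, 0, 0], "jaw": 40}, {"dr": [0, 0, -4], "slide": [0, 0, 0], "jaw": 40}, {"dr": [0, 0, -4.5], "slide": [0, 0, 0], "jaw": 40}, {"dr": [0, 0, -4.5], "slide": [0, 0, 0], "jaw": 40}, {"dr": [0, 0, -4.5], "slide": [0, 0, 0], "jaw": 40}]}}

```text
clock: 8.2
position: [494.2, 161.2, 151.8]
ee_rot: [0.789, -0.614, 0.001, 0.0]
contact_force: [-3.6, -4.5, 12.6]
gripper_width: 44.9
grasp_force: 61.2
```

The tool has turned 80° with the press force held. Releasing and rising clear.

>>> {"fn": "step_arm", "kwargs": {"motion": [{"dr": [0, 0, 0], "slide": [0, 0, 0], "jaw": 85}, {"dr": [0, 0, 0], "slide": [0, 0, 0], "jaw": 85}, {"dr": [0, 0, 0], "slide": [0, 0, 0], "jaw": 85}, {"dr": [0, 0, 0], "slide": [0, 0, 0], "jaw": 85}, {"dr": [0, 0, 0], "slide": [0, 0, 0], "jaw": 85}, {"dr": [0, 0, 0], "slide": [0, 0, -5], "jaw": 85}, {"dr": [0, 0, 0], "slide": [0, 0, -20], "jaw": 85}, {"dr": [0, 0, 0], "slide": [0, 0, -40], "jaw": 85}]}}

```text
clock: 9.2
position: [493.9, 162.4, 190.0]
ee_rot: [0.789, -0.614, 0.0, 0.0]
contact_force: [0.2, 0.6, 0.6]
gripper_width: 85.2
grasp_force: 0.0
```

>>> {"fn": "step_arm", "kwargs": {"motion": [{"dr": [0, 0, 0], "slide": [0, 0, -20], "jaw": 85}, {"dr": [0, 0, 0], "slide": [0, 0, -40], "jaw": 85}, {"dr": [0, 0, 0], "slide": [0, 0, -60], "jaw": 85}, {"dr": [0, 0, 0], "slide": [0, 0, -80], "jaw": 85}, {"dr": [0, 0, 0], "slide": [0, 0, -90], "jaw": 85}, {"dr": [0, 0, 0], "slide": [0, 0, -90], "jaw": 85}, {"dr": [0, 0, 0], "slide": [0, 0, -90], "jaw": 85}, {"dr": [0, 0, 0], "slide": [0, 0, -90], "jaw": 85}]}}

```text
clock: 10.2
position: [493.5, 162.2, 278.0]
ee_rot: [0.789, -0.615, -0.0, 0.001]
contact_force: [-0.0, -0.1, -0.0]
gripper_width: 84.9
grasp_force: 0.0
```

Run:
```python
from h import *
cv2.imwrite("pics/w3.png",optics.get_image("wrist"))
```

```text
(no output)
```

View pics/w3.png

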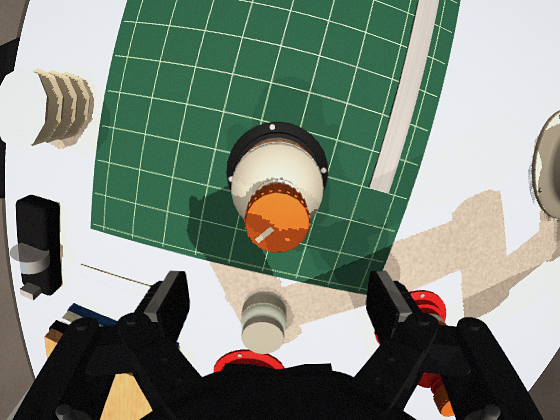

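The dash at (265,235) has kept its place relative to the tool, so the cap turned the full 80°. The collar isn't clear from here, so I'll check it in the scene view.

Run:
```python
from h import *
a=optics.get_image("scene");cv2.imwrite("pics/s2.png",np.hstack([cv2.resize(x[180:250,215:285],None,fx=5.5,fy=5.5,interpolation=cv2.INTER_CUBIC) for x in (cv2.imread("pics/scene.png"),a)]))
w=optics.get_image("wrist");h=cv2.cvtColor(w,cv2.COLOR_BGR2HSV)
print(blob(w,(275,220),(5,150,80),(25,255,255),50)[:2])
```

```text
(array([277.46287566, 217.50618739]), array([ 244,  183,   67,   70, 3394], dtype=int32))
```

View pics/s2.png

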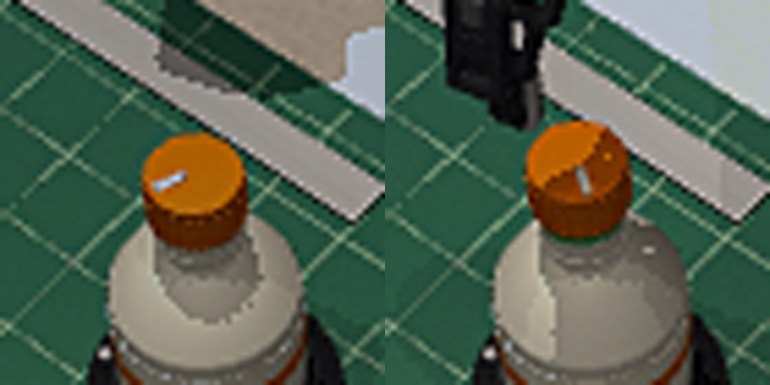

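The before-and-after scene crops show the cap higher by about 2 px (roughly 10 mm), the green collar visible at (575,238), and the dash turned anticlockwise. The gripper is clear of the cap, so I'm handing in.

```bash
python3 -c "
from bench import arm
print(arm.job_done())"
```

```text
the job is handed in; nothing more can be done
None
```

The orange cap was pressed about 7 mm, turned about 80° anticlockwise and released; it sprang up showing its green collar, the blue cap was never approached, and the job is handed in, with no verdict reported back.

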